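# Fit the juicer's keyed reamer onto its spindle

### The arm

A 7-joint arm with a two-finger parallel gripper is mounted at the origin on the work surface. World frame = base frame: x ahead of the robot, y to its left, z up, the work surface at z = 0. Lengths are in m, angles in degrees, forces in N, time in s.
With the tool pointing down it reaches from about 0.4 to 0.875 m from the base axis. Payload 6.5 kg.
Tool frame: the origin (TCP) lies midway between the tips of the shut fingers; the grasp point (between the pads) lies 19 mm behind it; z points along the fingers, y is the direction in which the jaws open and shut (so a half turn about z gives the same grasp; the last joint's range is limited). The gripper opens to 88 mm and grips with 3 to 60 N. Pads are 18 mm wide; open, the fingers measure 123 mm over their backs; the gripper's body (75 mm by 187 mm) begins 45 mm behind the grasp point.
Start: joints at [66.108, 30.733, -0.252, 88.115, 0.149, 61.152, -4.079], TCP at [0.223, -0.61, 0.239] pointing down, gripper open.
Joint ranges: [-154.64, 154.64], [-21.42, 123.67], [-72.66, 72.17], [13.99, 137.28], [-74.86, 254.86], [10.95, 109.41], [-158.01, 158.01]. Speed limits (degrees/s): [136.94, 136.94, 180, 180, 180, 180, 180].

### API

Orientations are given as a 3x3 rotation matrix whose columns are the frame's x, y, z axes.
In Python, from rig import bot, imaging gives the robot as it stands.
- The arm moves only by the tool play_rows, never from a script. Its argument "moves" is a list of rows, each an object with "translation": the shift along the tool's x, y, z as a fraction of full scale, a list of three; "yaw": the turn about the tool's z as a fraction of full scale. A call has 1 to 12 rows; each row is the pose to reach, as a shift and turn from the pose measured when the call began, along the tool's axes at that moment; what a row does not reach only later rows make up. Full scale, the value 1, is 100 mm for a shift and 60 degrees for a turn. A row lasts 1/10 s, in which the tool goes at most 50 mm and 8.59 degrees, less where a joint would pass 70% of its speed; a pose out of reach is approached as far as the arm can. A call with a number of a shift or a turn outside -1 to 1 is refused whole. A call with a gripper value outside its range is refused whole. "grip" is the closure, from -1 (fully open) to 1 (shut), so that 0 is half open, set as the call begins (left out, the last holds). The fingers move at their own pace and stop on an object; the grip force is fixed at half the most. Time passes only in rows, so rows that repeat a pose let the fingers close. It gives the time, the measured TCP pose, the force and the opening at its end, in the units of the state.
- bot.read_state(): the state, without advancing time (a new reading comes with each control period).
- imaging.camera(name): name is "side" or "top" or "wrist"; returns the picture (400x640x3 uint8, blue, green, red); there is no depth.
- imaging.calibration(name): a dict with "fx", "fy", "cx", "cy" (pixels), "k1" (the pictures are not rectified: a ray, as slopes to the right and down, at radius r is drawn at 1 + k1 r^2 times it, then the intrinsics apply), "origin" and "rotation" of the camera in the world. Camera axes: x right, y down, z forward; pixel columns grow to the right and rows downward; lengths in m; the calibration is good to about 2 mm. A picture is of the moment at which its call begins: read the wrist's pose just before it. calibration takes no time and is no camera call; for the wrist camera it gives the pose at the moment of the call.
- bot.sign_off(): hands the job in, once; it reports no verdict.
The state is a dict: "t": time; "q": joint angles; "joint_velocities": joint speeds; "joint_efforts": joint torques, N m; "position": TCP position; "tool_rot": TCP orientation; "ft_force": force on the tool from outside, world axes, zero at the start; "moment": the same for the moment, N m; "width": opening from 0.0 (shut) to 1.0 (fully open).
Only numpy, scipy, OpenCV 4.12 (cv2) and the standard library are available. Lean on these libraries where they do the work, as an engineer would, in place of code of your own. Each camera call takes 0.05 s, during which the arm holds its last target.

### The job

The orange reamer has been set on the citrus juicer's spindle turned the wrong way, so it rides high on the spindle's hidden key. Push it round by its wings until its keyway finds the key and it drops, then press it down until it sits fully home on the floor of the dish. Leave the cup, cans, jug and tamper standing where they are.

Things in the scene. Friction and masses are not known exactly. Their poses are not given: they have to be found in the camera images.
- juicer: citrus juicer bolted to the counter: white round motor housing (radius 92 mm at the foot, 80 mm above) under a round steel dish. Origin at the centre of its foot, z up along the spindle's axis, -x towards its pouring spout (reaches 131 mm from the axis, top 126 mm up). Dish rim 142 mm above the origin, radius 84 mm inside, 88 mm outside
- dish_floor (a point): centre of the dish floor on the axis, 130 mm above the juicer's origin. Here stands a fixed steel spindle, 20 mm thick, 50 mm tall, hidden in the reamer. At its foot is one radial key, 6 mm wide, reaching 18 mm from the axis, top 16 mm above the floor. Which way the key points differs every time, cannot be seen and is unrelated to the juicer's axes
- seal (a joint): tight black rubber seal round the spindle's foot, 48 mm wide: 0 = up, its top 6 mm above the dish floor; 0.006 m = pressed flat. It carries the reamer's weight and gives only when the reamer is pressed with about 4 to 6 N more; it then stays down
- reamer: orange reamer (250 g, give or take a third): ridged cone 70 mm tall, 55 mm wide, with two upright wings along its own +x and -x. Origin at the centre of its underside, z up. Bored 22 mm for the spindle, one keyway 9 mm wide underneath at its own +x. At the start it rides on the key, origin 16 mm above the dish floor, leaning up to 3 degrees, and turns at a light push either way
- keyway (a point): centre of the keyway's mouth in the reamer's underside, 18 mm from its axis at its +x. Once it is over the key (within about 4 degrees) the reamer drops 10 mm by its own weight onto the seal (if nothing holds it up) and can turn no further; pressed down, it goes the last 6 mm until its underside meets the dish floor
- reamer_top (a point): top of the reamer's cone, on its axis, 70 mm above its origin; the solid core there is 28 mm wide: the place to press
- wing_a (a point): top edge of the wing at the reamer's +x, this point 56 mm from the axis, 55 mm above the reamer's origin. The wing is an upright plate 9 mm thick, from the cone out to 64 mm from the axis, 18 to 55 mm above the reamer's origin
- wing_b (a point): the same point on the like wing at the reamer's -x
- white_cup: white cup, 66 mm wide, 85 mm tall, standing under the spout; origin at the centre of its underside; bystander
- can_a: drink can standing upright, origin at the centre of its underside, bystander: 62 mm wide, 100 mm tall, cream sleeve, close behind the juicer
- can_b: drink can standing upright, origin at the centre of its underside, bystander: 62 mm wide, 100 mm tall, cream sleeve, close behind the juicer
- tall_orange: drink can standing upright, origin at the centre of its underside, bystander: 58 mm wide, 150 mm tall, orange
- tall_green: drink can standing upright, origin at the centre of its underside, bystander: 58 mm wide, 150 mm tall, olive green
- tall_tea: drink can standing upright, origin at the centre of its underside, bystander: 58 mm wide, 150 mm tall, milky brown
- steel_jug: steel jug with a handle, 84 mm wide, 110 mm tall, origin at the centre of its underside; bystander
- tamper: dark steel coffee tamper standing on its foot, 58 mm wide, 92 mm tall, origin at the centre of its underside; bystander
Not all that is in view belongs to the job. Leave any blue or yellow look-alike of the reamer alone.

How it is judged (in metres and radians):
At the end, for the whole second after the job is handed in: the reamer sits on the spindle with its underside within 2.5 mm of the dish floor (key engaged, seal pressed down), centred within 4 mm, tilted less than 3.4 degrees, at rest and released; no bystander was shifted more than 30 mm or tipped (z of reamer in the frame of juicer between 0.126 and 0.1325 m and horizontal distance between reamer and juicer below 0.004 m and angle between reamer's own z axis and vertical below 0.06 rad and linear speed of reamer below 0.02 m/s); the robot touches nothing.
It fails at once if a bystander (cup, can, jug or tamper) is shifted more than 30 mm (distance of any of white_cup, can_a, can_b, tall_orange, tall_green, tall_tea, steel_jug, tamper from where it was at the start of the episode above 0.03 m).
It fails at once if a bystander is tipped over (angle between any of white_cup, can_a, can_b, tall_orange, tall_green, tall_tea, steel_jug, tamper's own z axis and vertical above 0.5 rad).
It also fails if it takes over 64 s, if anything falls off the work surface, if the arm or the gripper's body presses on something with over 40 N, if the wrist force passes 120 N, or if a joint passes its speed limit or range.

## Working session

There is one attempt and no reset: what is moved stays moved. The work goes in short steps, Python scripts to look and compute and a tool call to move; the robot and the scene stay as the last step left them, time stands still between calls to the robot, and variables do not carry over. Pictures are saved under pics/ and viewed, and the job is handed in when it is done.

Besides the shell and the picture viewer there is one more tool, called as name(argument=value, ...) on one line, values as JSON. play_rows: Moves the arm, as the interface text tells. Its arguments: {"type":"object","properties":{"moves":{"type":"array"},"grip":{"type":"number"}},"required":["moves"]}

```bash
ls; mkdir -p pics; python3 - <<'E'
from rig import bot, imaging
import cv2
s=bot.read_state();print(s)
for n in ("side","top","wrist"):
    c=imaging.calibration(n);print(n,c)
    cv2.imwrite(f"pics/{n}0.png",imaging.camera(n))
E
```

```text
pics
{'t': 0.0, 'q': array([66.1092713 , 30.77801934, -0.25494925, 88.17012487,  0.14776399,
       61.15268648, -4.07752228]), 'joint_velocities': array([-0.04181927, -0.02748105, -0.05864841, -0.00135745,  0.05829612,
       -0.07489066,  0.0684181 ]), 'joint_efforts': array([ 3.13872943e-04, -5.70983362e+01,  9.90918092e-01, -2.51606619e+01,
       -5.62536728e-02,  1.78459450e-02,  1.30568496e-04]), 'position': array([ 0.22313733, -0.60983937,  0.23783697]), 'tool_rot': array([[ 9.39071608e-01,  3.43720853e-01, -7.00059273e-04],
       [ 3.43721550e-01, -9.39070236e-01,  1.60841011e-03],
       [-1.04560733e-04, -1.75103772e-03, -9.99998461e-01]]), 'ft_force': array([ 0.42670018, -0.09751889,  0.56832172]), 'moment': array([-0.02414191,  0.01900703,  0.00134608]), 'width': 1.000000922060708}
side {'fx': 387.0335729986277, 'fy': 387.0335729986277, 'cx': 317.22771149489256, 'cy': 198.06823879475553, 'k1': -0.06629232160346639, 'origin': array([0.16069269, 0.84754127, 1.04635032]), 'rotation': array([[-9.14556109e-01, -2.78148071e-01,  2.93633741e-01],
       [-4.04458365e-01,  6.30278504e-01, -6.62693321e-01],
       [-7.44166452e-04, -7.24832848e-01, -6.88924370e-01]])}
top {'fx': 372.3341231425253, 'fy': 372.3341231425253, 'cx': 322.7029707359558, 'cy': 196.95838436640744, 'k1': 0.0039731255316820925, 'origin': array([ 0.3436498 , -0.02136533,  1.19803079]), 'rotation': array([[-0.02935509, -0.98099457,  0.1918018 ],
       [-0.99926623,  0.03352374,  0.01852463],
       [-0.02460248, -0.19111727, -0.98125884]])}
wrist {'fx': 353.0661624026036, 'fy': 353.0661624026036, 'cx': 319.4873516879148, 'cy': 199.6966569228838, 'k1': -0.07141752860145623, 'origin': array([ 0.29077712, -0.58540547,  0.38398488]), 'rotation': array([[ 0.34385171, -0.90053315, -0.26609407],
       [-0.93902298, -0.33016651, -0.09605164],
       [-0.00135766,  0.28289597, -0.95914964]])}
```

View pics/side0.png

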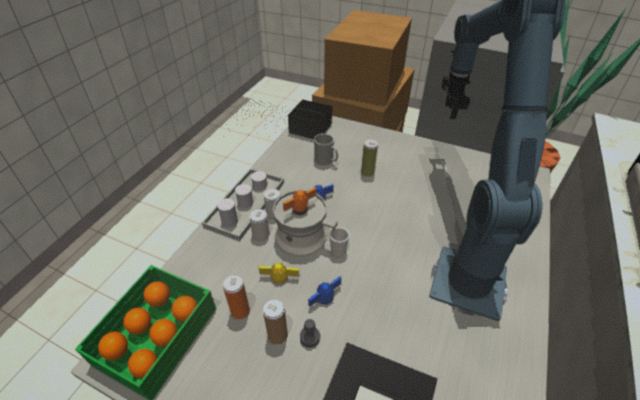

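View pics/top0.png

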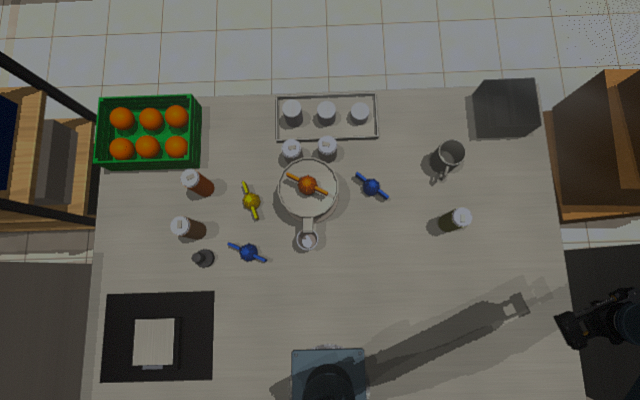

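View pics/wrist0.png

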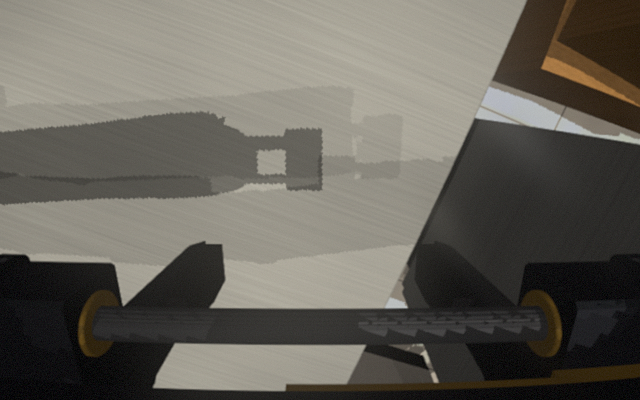

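The orange reamer is in the dish at top (307,185) and side (300,201). The look-alikes are yellow at (251,201) and blue at (372,187) and (248,252). The oranges in the green box are not the target. Only the (307,185) one sits on the juicer with a spout, so next I'll crop and measure it.

```bash
cat > h.py <<'E'
import numpy as np, cv2
from rig import bot, imaging
def K(c): return np.array([[c['fx'],0,c['cx']],[0,c['fy'],c['cy']],[0,0,1.]])
def rays(c,uv):
    p=cv2.undistortPoints(np.array(uv,float).reshape(-1,1,2),K(c),np.array([c['k1'],0,0,0.])).reshape(-1,2)
    return np.c_[p,np.ones(len(p))]@np.array(c['rotation']).T
def plane(c,uv,z):
    d=rays(c,uv);o=np.array(c['origin']);return o+d*((z-o[2])/d[:,2])[:,None]
def proj(c,X):
    R=np.array(c['rotation']);X=np.array(X,float).reshape(-1,3)
    rv,_=cv2.Rodrigues(R.T);t=-R.T@np.array(c['origin'])
    return cv2.projectPoints(X,rv,t,K(c),np.array([c['k1'],0,0,0.]))[0].reshape(-1,2)
def orange(im,box=None):
    h=cv2.cvtColor(im,cv2.COLOR_BGR2HSV)
    m=cv2.inRange(h,(4,130,60),(18,255,255))
    if box:
        z=np.zeros_like(m);x0,y0,x1,y1=box;z[y0:y1,x0:x1]=m[y0:y1,x0:x1];m=z
    return m
E
python3 - <<'E'
from h import *
t=cv2.imread('pics/top0.png');s=cv2.imread('pics/side0.png')
a=cv2.resize(t[130:260,255:360],None,fx=4,fy=4,interpolation=2)
b=cv2.resize(s[170:270,250:360],None,fx=4,fy=4,interpolation=2)
cv2.imwrite('pics/cropt.png',a[:520]);cv2.imwrite('pics/crops.png',b)
c=imaging.calibration('top')
m=orange(t,(270,160,345,215));ys,xs=np.nonzero(m)
print(len(xs),xs.min(),xs.max(),ys.min(),ys.max())
pts=plane(c,np.c_[xs,ys],0.185)
mu=pts.mean(0);w,v=np.linalg.eigh(np.cov((pts-mu)[:,:2].T));print(mu,np.degrees(np.arctan2(v[1,1],v[0,1])),np.sqrt(w))
# white-ish rim
E
```

```text
313 286 327 173 194
[0.57874938 0.04139234 0.185     ] 61.19904502515314 [0.01218959 0.02343742]
```

View pics/cropt.png

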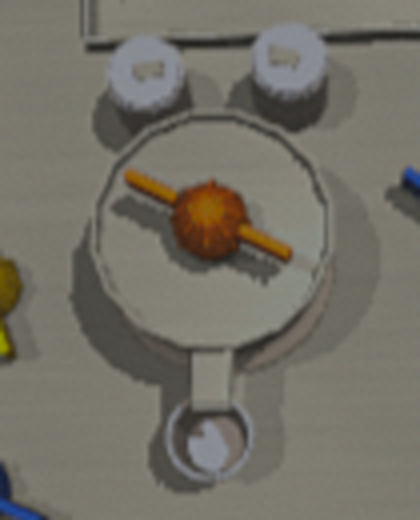

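View pics/crops.png

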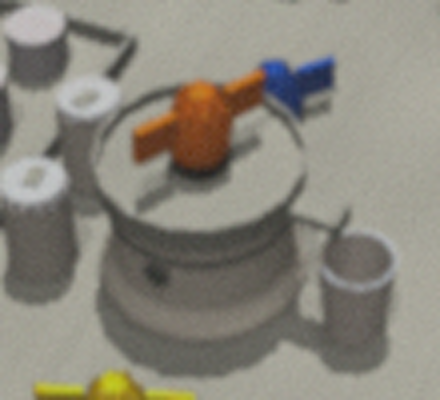

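The crops confirm it: an orange reamer with two wings, standing on the spindle in the steel dish. The rim spans x 92–332 and y 113–350 in the crop, the wing ends are at (125,173) and (292,250), and the spout points to the image bottom (robot side).

```bash
python3 - <<'E'
from h import *
t=cv2.imread('pics/top0.png');c=imaging.calibration('top')
f=lambda p:np.array(p,float)/4+[255-.375,130-.375]
rim=plane(c,f([(92,228),(332,235),(212,113),(210,350)]),.142)
print(rim, (rim[0]+rim[1])/2,(rim[2]+rim[3])/2)
we=plane(c,f([(125,175),(291,253)]),.201);d=we[0]-we[1]
print(we,we.mean(0),np.linalg.norm(d),np.degrees(np.arctan2(d[1],d[0])))
# side: same with wing ends, two-view triangulation of top apex
cs=imaging.calibration('side')
g=lambda p:np.array(p,float)/4+[250-.375,170-.375]
ct=np.array([*((rim[0]+rim[1])/2)[:2],0]);print('top px',proj(cs,[ct+[0,0,.216]])*4-[4*249.625,4*169.625])
ws=plane(cs,g([(137,135),(263,75)]),.201);d=ws[0]-ws[1];print(ws,ws.mean(0),np.linalg.norm(d),np.degrees(np.arctan2(d[1],d[0])))
r=plane(cs,g([(93,150),(306,162)]),.142);print('side rim',r,r.mean(0),np.linalg.norm(r[0]-r[1]))
# fitted ellipse-free circle: least squares from cup/cans rough
for n,p in (('can',(291,147)),('can',(327,146)),):print(n,plane(c,[p],.1))
for n,p in (('green',(462,217)),):print(n,plane(c,[p],.15))
print('jug',plane(c,[(451,152)],.11))
E
```

```text
[[ 0.58522878  0.12902949  0.142     ]
 [ 0.57394121 -0.04544357  0.142     ]
 [ 0.66914552  0.03964052  0.142     ]
 [ 0.49279081  0.04488845  0.142     ]] [0.57958499 0.04179296 0.142     ] [0.58096817 0.04226449 0.142     ]
[[ 0.60853977  0.09748211  0.201     ]
 [ 0.54946654 -0.01564636  0.201     ]] [0.57900316 0.04091788 0.201     ] 0.127623264355194 62.427412560715105
top px [[199.13731312  85.44192894]]
[[ 0.60667669  0.09851857  0.201     ]
 [ 0.54504927 -0.00508899  0.201     ]] [0.57586298 0.04671479 0.201     ] 0.12055067348441573 59.255146045740496
side rim [[0.66298062 0.07679864 0.142     ]
 [0.49616418 0.01839333 0.142     ]] [0.5795724  0.04759599 0.142     ] 0.17674531204808236
can [[0.71895634 0.0927563  0.1       ]]
can [[ 0.71799385 -0.0186008   0.1       ]]
green [[ 0.47775279 -0.39136516  0.15      ]]
jug [[ 0.68140673 -0.39241505  0.11      ]]
```

play_rows(moves=[{"translation": [0, 0, -0.4], "yaw": 0}, {"translation": [0.2, -0.2, -0.8], "yaw": 0}, {"translation": [0.5, -0.5, -1], "yaw": 0}, {"translation": [1, -0.9, -1], "yaw": 0}], grip=-1)

```text
t: 0.55
position: [0.2789, -0.5043, 0.3414]
tool_rot: [[0.94, 0.34, 0.002], [0.34, -0.94, -0.004], [0.0, 0.005, -1.0]]
ft_force: [0.6, -0.1, -0.2]
width: 0.999
```

play_rows(moves=[{"translation": [0.4, -0.4, 0], "yaw": 0}, {"translation": [0.8, -0.7, 0], "yaw": 0}, {"translation": [1, -0.9, 0], "yaw": 0}])

```text
t: 0.85
position: [0.3442, -0.3823, 0.3412]
tool_rot: [[0.939, 0.344, 0.003], [0.344, -0.939, -0.004], [0.001, 0.004, -1.0]]
ft_force: [0.1, -0.2, 0.2]
width: 1.001
```

play_rows(moves=[{"translation": [0.4, -0.4, 0], "yaw": 0}, {"translation": [0.8, -0.7, 0], "yaw": 0}, {"translation": [1, -0.9, 0], "yaw": 0}])

```text
t: 1.15
position: [0.4084, -0.2604, 0.3409]
tool_rot: [[0.938, 0.346, 0.003], [0.346, -0.938, -0.003], [0.002, 0.004, -1.0]]
ft_force: [1.1, -0.2, 0.6]
width: 0.999
```

play_rows(moves=[{"translation": [0.4, -0.4, 0], "yaw": 0}, {"translation": [0.8, -0.7, 0], "yaw": 0}, {"translation": [1, -0.9, 0], "yaw": 0}])

```text
t: 1.45
position: [0.4722, -0.1384, 0.3408]
tool_rot: [[0.938, 0.348, 0.004], [0.348, -0.938, -0.003], [0.003, 0.004, -1.0]]
ft_force: [0.4, -0.2, 0.1]
width: 1.0
```

play_rows(moves=[{"translation": [0.4, -0.4, 0], "yaw": 0}, {"translation": [0.8, -0.7, 0], "yaw": 0}, {"translation": [1, -0.9, 0], "yaw": 0}])

```text
t: 1.75
position: [0.5356, -0.0162, 0.3407]
tool_rot: [[0.937, 0.349, 0.004], [0.349, -0.937, -0.002], [0.003, 0.003, -1.0]]
ft_force: [0.7, -0.7, -0.5]
width: 0.998
```

```bash
cat > st.py <<'E'
from h import *
s=bot.read_state();R=s['tool_rot'];p=s['position'];np.set_printoptions(precision=4,suppress=True)
C=np.array([.5795,.0425,p[2]])
print('t',s['t'],'p',p,'f',s['ft_force'],'m',s['moment'],'w',s['width'])
print('q',s['q'],'yaxis',np.degrees(np.arctan2(R[1,1],R[0,1])),'tilt z',R[:,2])
print('to centre, tool (100mm units)',R.T@(C-p)/.1)
E
python3 st.py
```

```text
t 1.75 p [ 0.5356 -0.0162  0.3407] f [ 0.6637 -0.6645 -0.4956] m [-0.0225 -0.0219  0.0095] w 0.9979055595787447
q [ 16.1262  15.422  -23.5384  97.4873   6.7201  68.2284 -78.6774] yaxis -69.54718896633224 tilt z [ 0.0042 -0.002  -1.    ]
to centre, tool (100mm units) [ 0.617  -0.3969  0.0007]
```

play_rows(moves=[{"translation": [0.35, -0.25, 0], "yaw": 0}, {"translation": [0.617, -0.397, 0], "yaw": 0}, {"translation": [0.617, -0.397, 0], "yaw": 0}, {"translation": [0.617, -0.397, 0], "yaw": 0}])

```text
t: 2.15
position: [0.5792, 0.0424, 0.3402]
tool_rot: [[0.937, 0.35, 0.003], [0.35, -0.937, -0.002], [0.002, 0.003, -1.0]]
ft_force: [-0.0, -1.2, -0.2]
width: 1.004
```

```bash
python3 st.py; python3 - <<'E'
from h import *
cv2.imwrite('pics/w1.png',imaging.camera('wrist'));cv2.imwrite('pics/t1.png',imaging.camera('top'))
E
```

```text
t 2.15 p [0.5792 0.0424 0.3402] f [-0.0339 -1.212  -0.2154] m [-0.0851  0.0426 -0.0177] w 1.0040994149030311
q [  9.9015  20.5348 -24.515   91.0071   9.0769  70.2686 -85.7985] yaxis -69.50711875707455 tilt z [ 0.003  -0.0024 -1.    ]
to centre, tool (100mm units) [0.003  0.0001 0.    ]
```

View pics/w1.png

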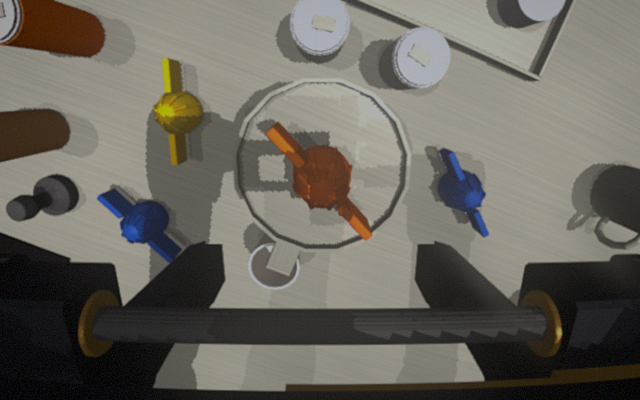

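The wrist view shows the dish rim (x 237–411, y 79–249), the wing ends at (273,128) and (367,237), and the bystanders undisturbed. I'll use it to refine the axis.

```bash
python3 - <<'E'
from h import *
np.set_printoptions(precision=4,suppress=True)
c=imaging.calibration('wrist')
r=plane(c,[(237,165),(411,162),(323,79),(326,249),(262,103),(385,103),(262,226),(387,225)],.142)[:,:2]
A=np.c_[2*r,np.ones(len(r))];x=np.linalg.lstsq(A,(r**2).sum(1),rcond=None)[0]
print(x[:2],np.sqrt(x[2]+x[:2]@x[:2]))
w=plane(c,[(273,128),(367,237)],.201);d=w[0]-w[1];print(w,w.mean(0),np.linalg.norm(d),np.degrees(np.arctan2(d[1],d[0])))
E
```

```text
[0.5824 0.0363] 0.08688202401056998
[[ 0.611   0.0917  0.201 ]
 [ 0.5505 -0.0146  0.201 ]] [0.5808 0.0385 0.201 ] 0.12227142214323537 60.34615704375533
```

play_rows(moves=[{"translation": [0.01, 0.01, 0.2], "yaw": -0.13}, {"translation": [0.01, 0.01, 0.4], "yaw": -0.26}, {"translation": [0.01, 0.01, 0.6], "yaw": -0.39}, {"translation": [0.01, 0.01, 0.8], "yaw": -0.52}, {"translation": [0.01, 0.01, 0.8], "yaw": -0.65}, {"translation": [0.01, 0.01, 0.8], "yaw": -0.78}, {"translation": [0.01, 0.01, 0.8], "yaw": -0.9}, {"translation": [0.01, 0.01, 0.8], "yaw": -0.9}])

```text
t: 3.05
position: [0.5801, 0.0381, 0.2606]
tool_rot: [[0.271, 0.963, 0.003], [0.963, -0.271, -0.004], [-0.003, 0.004, -1.0]]
ft_force: [0.3, 0.3, -0.3]
width: 0.999
```

```bash
python3 st.py
```

```text
t 3.05 p [0.5801 0.0381 0.2606] f [ 0.2754  0.3197 -0.2568] m [-0.0565 -0.0464 -0.049 ] w 0.9993023358684224
q [ 17.1598  26.4519 -34.291   96.2064  16.7573  62.3533 -37.9033] yaxis -15.736305939717251 tilt z [ 0.0032 -0.0039 -1.    ]
to centre, tool (100mm units) [ 0.0405 -0.0177 -0.0002]
```

play_rows(moves=[{"translation": [0.02, -0.01, 0], "yaw": -0.13}, {"translation": [0.02, -0.01, 0], "yaw": -0.26}, {"translation": [0.02, -0.01, 0], "yaw": -0.39}, {"translation": [0.02, -0.01, 0], "yaw": -0.52}, {"translation": [0.02, -0.01, 0], "yaw": -0.65}, {"translation": [0.02, -0.01, 0], "yaw": -0.78}, {"translation": [0.02, -0.01, 0], "yaw": -0.9}])

```text
t: 3.75
position: [0.5794, 0.039, 0.2607]
tool_rot: [[-0.619, 0.785, 0.003], [0.785, 0.619, -0.005], [-0.006, -0.001, -1.0]]
ft_force: [-0.7, -0.7, -0.1]
width: 1.0
```

play_rows(moves=[{"translation": [0, 0, 0], "yaw": -0.13}, {"translation": [0, 0, 0], "yaw": -0.26}, {"translation": [0, 0, 0], "yaw": -0.39}, {"translation": [0, 0, 0], "yaw": -0.52}, {"translation": [0, 0, 0], "yaw": -0.65}, {"translation": [0, 0, 0], "yaw": -0.75}, {"translation": [0, 0, 0], "yaw": -0.75}])

```text
t: 4.45
position: [0.5791, 0.0378, 0.2605]
tool_rot: [[-0.993, 0.121, 0.003], [0.121, 0.993, -0.006], [-0.003, -0.005, -1.0]]
ft_force: [-0.1, 0.4, 0.2]
width: 1.002
```

```bash
python3 st.py;python3 - <<'E'
from h import *
cv2.imwrite('pics/w2.png',imaging.camera('wrist'))
E
```

```text
t 4.45 p [0.5791 0.0378 0.2605] f [-0.1002  0.3575  0.1982] m [ 0.0607 -0.1083  0.0088] w 1.0021481043794398
q [ 30.9726  33.2321 -55.8721  95.5688  29.8655  67.2675  50.5519] yaxis 83.05662961267605 tilt z [ 0.0027 -0.0058 -1.    ]
to centre, tool (100mm units) [ 0.0019  0.0469 -0.0003]
```

View pics/w2.png

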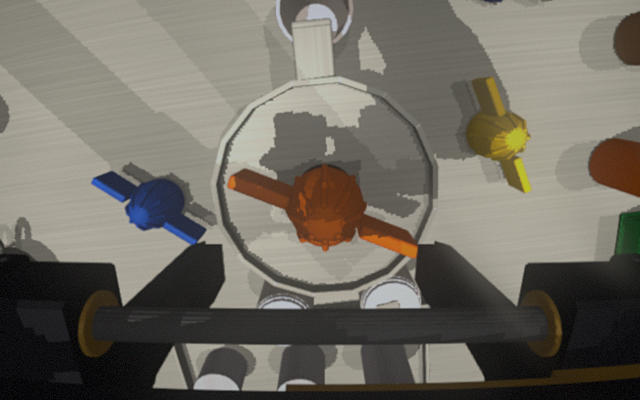

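play_rows(moves=[{"translation": [-0.01, 0.03, 0], "yaw": -0.12}, {"translation": [-0.01, 0.03, 0], "yaw": -0.2}, {"translation": [-0.01, 0.03, 0.25], "yaw": -0.2}, {"translation": [-0.01, 0.03, 0.5], "yaw": -0.2}, {"translation": [-0.01, 0.03, 0.65], "yaw": -0.2}, {"translation": [-0.01, 0.03, 0.65], "yaw": -0.2}])

```text
t: 5.1
position: [0.5795, 0.0397, 0.1937]
tool_rot: [[-0.997, -0.083, -0.001], [-0.083, 0.997, -0.007], [0.001, -0.007, -1.0]]
ft_force: [0.6, 0.3, 0.2]
width: 1.0
```

```bash
python3 st.py
```

```text
t 5.1 p [0.5795 0.0397 0.1937] f [0.6462 0.2693 0.2179] m [ 0.0922 -0.1099  0.0189] w 1.0002785337795976
q [ 29.9946  38.5831 -55.2562  98.912   35.8654  62.074   57.5522] yaxis 94.77213741630041 tilt z [-0.0006 -0.0066 -1.    ]
to centre, tool (100mm units) [-0.0023  0.0275 -0.0002]
```

play_rows(moves=[{"translation": [0, 0.01, 0.15], "yaw": 0}, {"translation": [0, 0.01, 0.25], "yaw": 0}, {"translation": [0, 0.01, 0.25], "yaw": 0}, {"translation": [0, 0.01, 0.25], "yaw": 0.08}, {"translation": [0, 0.01, 0.25], "yaw": 0.16}, {"translation": [0, 0.01, 0.25], "yaw": 0.22}, {"translation": [0, 0.01, 0.25], "yaw": 0.26}, {"translation": [0, 0.01, 0.25], "yaw": 0.3}, {"translation": [0, 0.01, 0.25], "yaw": 0.34}, {"translation": [0, 0.01, 0.25], "yaw": 0.38}])

```text
t: 6.1
position: [0.5799, 0.0407, 0.1693]
tool_rot: [[-0.95, 0.311, 0.001], [0.311, 0.95, -0.006], [-0.003, -0.006, -1.0]]
ft_force: [0.6, -0.2, -0.3]
width: 1.003
```

```bash
python3 st.py;python3 - <<'E'
from h import *
s=imaging.camera('side');cv2.imwrite('pics/s3.png',cv2.resize(s[150:270,230:380],None,fx=4,fy=4,interpolation=2))
E
```

```text
t 6.1 p [0.5799 0.0407 0.1693] f [ 0.5793 -0.2462 -0.3116] m [ 0.0375 -0.3021  0.0171] w 1.0027218217306826
q [ 26.1276  38.0191 -49.022  100.1187  33.8     57.7739  36.0971] yaxis 71.85922442224977 tilt z [ 0.0006 -0.0064 -1.    ]
to centre, tool (100mm units) [ 0.0091  0.0158 -0.0001]
```

View pics/s3.png

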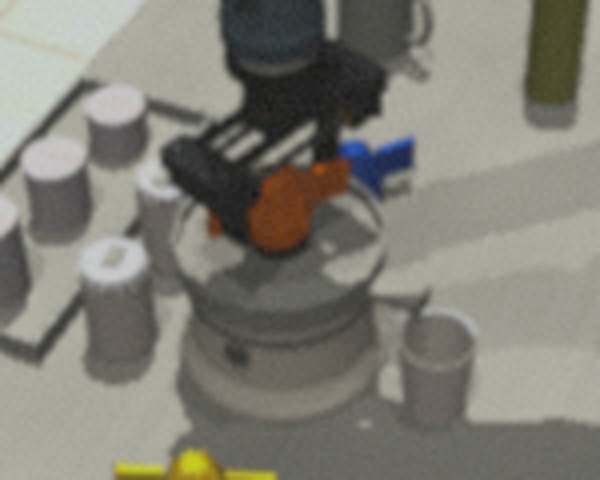

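Fingers straddle the reamer and touch the wings, and nothing else is near. Now I'll turn it clockwise in small steps, watching the moment.

play_rows(moves=[{"translation": [0, 0, 0], "yaw": 0.04}, {"translation": [0, 0, 0], "yaw": 0.08}, {"translation": [0, 0, 0], "yaw": 0.12}, {"translation": [0, 0, 0], "yaw": 0.16}, {"translation": [0, 0, 0], "yaw": 0.2}, {"translation": [0, 0, 0], "yaw": 0.24}])

```text
t: 6.75
position: [0.5802, 0.0408, 0.1698]
tool_rot: [[-0.841, 0.54, 0.001], [0.54, 0.841, -0.006], [-0.005, -0.005, -1.0]]
ft_force: [0.6, -0.7, -0.6]
width: 0.999
```

```bash
python3 st.py
```

```text
t 6.75 p [0.5802 0.0408 0.1698] f [ 0.5915 -0.7382 -0.5598] m [ 0.001  -0.261   0.0204] w 0.9991888736272654
q [ 24.1217  36.7209 -45.8024 100.1978  31.3619  56.6213  23.3617] yaxis 57.2854219885428 tilt z [ 0.0014 -0.0064 -1.    ]
to centre, tool (100mm units) [ 0.0154  0.0103 -0.0001]
```

play_rows(moves=[{"translation": [0, 0, 0], "yaw": 0.04}, {"translation": [0, 0, 0], "yaw": 0.08}, {"translation": [0, 0, 0], "yaw": 0.12}, {"translation": [0, 0, 0], "yaw": 0.16}, {"translation": [0, 0, 0], "yaw": 0.2}, {"translation": [0, 0, 0], "yaw": 0.24}])

```text
t: 7.35
position: [0.5804, 0.041, 0.1702]
tool_rot: [[-0.68, 0.733, 0.002], [0.733, 0.68, -0.006], [-0.006, -0.003, -1.0]]
ft_force: [0.4, -1.2, -0.2]
width: 1.001
```

```bash
python3 st.py; python3 - <<'E'
from h import *
s=imaging.camera('top');cv2.imwrite('pics/t4.png',cv2.resize(s[130:260,240:390],None,fx=4,fy=4,interpolation=2))
s=imaging.camera('wrist');cv2.imwrite('pics/w4.png',s)
E
```

```text
t 7.35 p [0.5804 0.041  0.1702] f [ 0.4121 -1.2302 -0.2309] m [ 0.014  -0.1677  0.0219] w 1.0009095221150432
q [ 22.0406  35.5403 -42.5762 100.2932  28.9479  55.5848  10.7382] yaxis 42.83212453747498 tilt z [ 0.002  -0.0063 -1.    ]
to centre, tool (100mm units) [ 0.0174  0.0035 -0.0001]
```

View pics/w4.png

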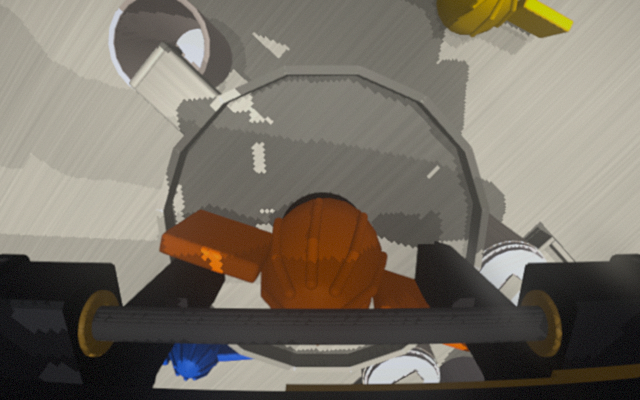

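View pics/t4.png

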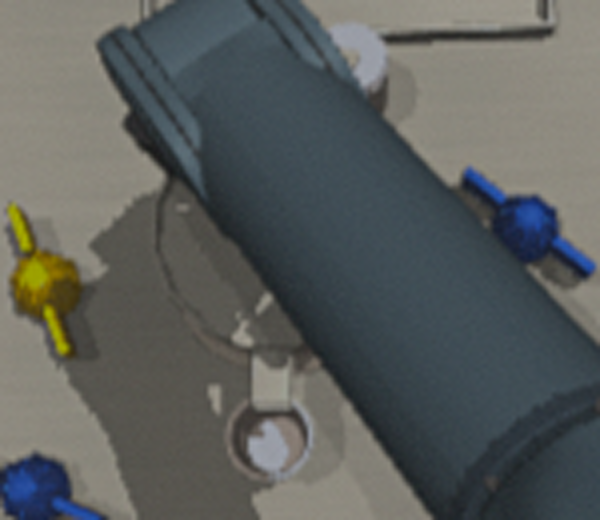

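Both fingers are in contact: left wing at (210,245), right wing behind the right finger at (410,295). The reamer is turning freely, so I'll continue.

play_rows(moves=[{"translation": [0.01, 0, 0], "yaw": 0.04}, {"translation": [0.01, 0, 0], "yaw": 0.08}, {"translation": [0.01, 0, 0], "yaw": 0.12}, {"translation": [0.01, 0, 0], "yaw": 0.16}, {"translation": [0.01, 0, 0], "yaw": 0.2}, {"translation": [0.01, 0, 0], "yaw": 0.24}])

```text
t: 8.05
position: [0.5802, 0.0415, 0.1705]
tool_rot: [[-0.477, 0.879, 0.003], [0.879, 0.477, -0.007], [-0.007, -0.001, -1.0]]
ft_force: [-0.6, -0.1, 0.4]
width: 1.001
```

```bash
python3 st.py
```

```text
t 8.05 p [0.5802 0.0415 0.1705] f [-0.6344 -0.1448  0.4347] m [-0.2188 -0.2435  0.0398] w 1.001139570058915
q [ 19.845   34.4267 -39.3305 100.4817  26.6019  54.5944  -1.8631] yaxis 28.499302781742564 tilt z [ 0.0029 -0.0066 -1.    ]
to centre, tool (100mm units) [ 0.0115 -0.0012 -0.0001]
```

play_rows(moves=[{"translation": [0, 0, 0.01], "yaw": 0.04}, {"translation": [0, 0, 0.01], "yaw": 0.08}, {"translation": [0, 0, 0.01], "yaw": 0.12}, {"translation": [0, 0, 0.01], "yaw": 0.16}, {"translation": [0, 0, 0.01], "yaw": 0.2}, {"translation": [0, 0, 0.01], "yaw": 0.24}])

```text
t: 8.65
position: [0.5804, 0.0415, 0.1698]
tool_rot: [[-0.244, 0.97, 0.003], [0.97, 0.244, -0.007], [-0.007, 0.002, -1.0]]
ft_force: [0.3, -1.6, 0.9]
width: 0.998
```

```bash
python3 st.py
```

```text
t 8.65 p [0.5804 0.0415 0.1698] f [ 0.3065 -1.6012  0.9393] m [-0.1248 -0.0922  0.0349] w 0.9978801184466985
q [ 17.5877  33.5355 -35.9937 100.633   24.315   53.641  -14.4716] yaxis 14.09822103730142 tilt z [ 0.0033 -0.0067 -1.    ]
to centre, tool (100mm units) [ 0.0121 -0.0058 -0.0001]
```

play_rows(moves=[{"translation": [0, 0, 0], "yaw": 0.04}, {"translation": [0, 0, 0], "yaw": 0.08}, {"translation": [0, 0, 0], "yaw": 0.12}, {"translation": [0, 0, 0], "yaw": 0.16}, {"translation": [0, 0, 0], "yaw": 0.2}, {"translation": [0, 0, 0], "yaw": 0.24}])

```text
t: 9.25
position: [0.5804, 0.0416, 0.17]
tool_rot: [[0.005, 1.0, 0.003], [1.0, -0.005, -0.007], [-0.007, 0.003, -1.0]]
ft_force: [-0.8, -0.7, 0.4]
width: 1.001
```

```bash
python3 st.py
```

```text
t 9.25 p [0.5804 0.0416 0.17  ] f [-0.828  -0.71    0.4338] m [-0.1166 -0.0098  0.0819] w 1.00051995024687
q [ 15.2943  32.667  -32.6933 100.7592  21.9852  52.8877 -27.0346] yaxis -0.28564460077863507 tilt z [ 0.0033 -0.0067 -1.    ]
to centre, tool (100mm units) [ 0.009  -0.0087 -0.0001]
```

play_rows(moves=[{"translation": [0, 0, 0], "yaw": 0.04}, {"translation": [0, 0, 0], "yaw": 0.08}, {"translation": [0, 0, 0], "yaw": 0.12}, {"translation": [0, 0, 0], "yaw": 0.16}, {"translation": [0, 0, 0], "yaw": 0.2}, {"translation": [0, 0, 0], "yaw": 0.24}])

```text
t: 9.85
position: [0.5804, 0.0418, 0.1702]
tool_rot: [[0.253, 0.967, 0.004], [0.967, -0.253, -0.006], [-0.005, 0.005, -1.0]]
ft_force: [0.1, 0.4, -0.4]
width: 1.0
```

```bash
python3 st.py
```

```text
t 9.85 p [0.5804 0.0418 0.1702] f [ 0.0817  0.3512 -0.3651] m [-0.0122  0.0055 -0.0158] w 1.000137748417315
q [ 12.9476  31.897  -29.3823 100.8868  19.6792  52.201  -39.6077] yaxis -14.673424158243204 tilt z [ 0.0036 -0.0065 -1.    ]
to centre, tool (100mm units) [ 0.0039 -0.0108 -0.0001]
```

play_rows(moves=[{"translation": [0, 0, 0], "yaw": 0.04}, {"translation": [0, 0, 0], "yaw": 0.08}, {"translation": [0, 0, 0], "yaw": 0.12}, {"translation": [0, 0, 0], "yaw": 0.16}, {"translation": [0, 0, 0], "yaw": 0.2}, {"translation": [0, 0, 0], "yaw": 0.24}])

```text
t: 10.45
position: [0.5805, 0.0421, 0.1704]
tool_rot: [[0.486, 0.874, 0.004], [0.874, -0.486, -0.006], [-0.004, 0.006, -1.0]]
ft_force: [-0.4, 0.1, -1.0]
width: 0.999
```

```bash
python3 st.py;python3 - <<'E'
from h import *
s=imaging.camera('wrist');cv2.imwrite('pics/w5.png',s)
E
```

```text
t 10.45 p [0.5805 0.0421 0.1704] f [-0.4379  0.0591 -0.9642] m [ 0.0157 -0.0426  0.0245] w 0.9990017221720601
q [ 10.5552  31.2178 -26.0605 101.0199  17.4035  51.5894 -52.1856] yaxis -29.056123538370976 tilt z [ 0.0038 -0.0062 -1.    ]
to centre, tool (100mm units) [-0.0016 -0.0108 -0.0001]
```

View pics/w5.png

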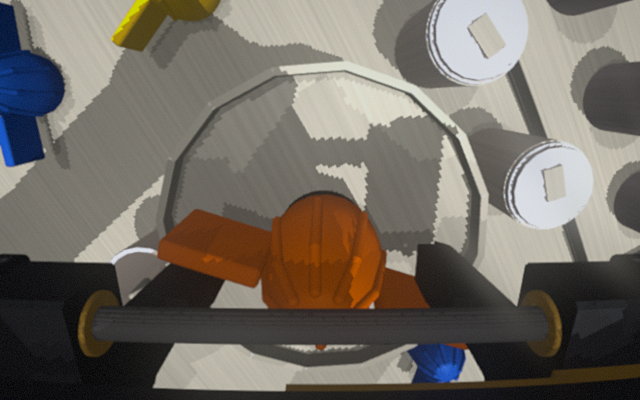

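The reamer is still riding high and has the same look between the fingers, so I'll continue.

play_rows(moves=[{"translation": [-0.01, 0.01, 0], "yaw": 0.04}, {"translation": [-0.01, 0.01, 0], "yaw": 0.08}, {"translation": [-0.01, 0.01, 0], "yaw": 0.12}, {"translation": [-0.01, 0.01, 0], "yaw": 0.16}, {"translation": [-0.01, 0.01, 0], "yaw": 0.2}, {"translation": [-0.01, 0.01, 0], "yaw": 0.24}])

```text
t: 11.1
position: [0.581, 0.0411, 0.1706]
tool_rot: [[0.689, 0.725, 0.004], [0.725, -0.689, -0.006], [-0.002, 0.007, -1.0]]
ft_force: [0.8, -0.3, -0.3]
width: 1.0
```

```bash
python3 st.py
```

```text
t 11.1 p [0.581  0.0411 0.1706] f [ 0.8169 -0.2964 -0.2927] m [ 0.0713  0.0254 -0.01  ] w 0.9999016878935593
q [  8.223   30.6404 -22.6937 101.1177  15.1324  51.0603 -64.703 ] yaxis -43.52262878907475 tilt z [ 0.004  -0.0059 -1.    ]
to centre, tool (100mm units) [-0.0002 -0.02   -0.0001]
```

play_rows(moves=[{"translation": [0, 0, 0], "yaw": 0.04}, {"translation": [0, 0, 0], "yaw": 0.08}, {"translation": [0, 0, 0], "yaw": 0.12}, {"translation": [0, 0, 0], "yaw": 0.16}, {"translation": [0, 0, 0], "yaw": 0.2}, {"translation": [0, 0, 0], "yaw": 0.24}])

```text
t: 11.7
position: [0.5811, 0.0414, 0.1708]
tool_rot: [[0.847, 0.532, 0.004], [0.532, -0.847, -0.006], [0.001, 0.007, -1.0]]
ft_force: [0.1, 0.5, -0.2]
width: 0.998
```

```bash
python3 st.py
```

```text
t 11.7 p [0.5811 0.0414 0.1708] f [ 0.1139  0.5397 -0.1764] m [ 0.0607 -0.0143  0.0122] w 0.9983298020004276
q [  5.7613  30.134  -19.3587 101.2579  12.9103  50.5811 -77.2651] yaxis -57.87277011504131 tilt z [ 0.0042 -0.0056 -1.    ]
to centre, tool (100mm units) [-0.0076 -0.0172 -0.0001]
```

play_rows(moves=[{"translation": [0, 0, 0.01], "yaw": 0.04}, {"translation": [0, 0, 0.01], "yaw": 0.08}, {"translation": [0, 0, 0.01], "yaw": 0.12}, {"translation": [0, 0, 0.01], "yaw": 0.16}, {"translation": [0, 0, 0.01], "yaw": 0.2}, {"translation": [0, 0, 0.01], "yaw": 0.24}])

```text
t: 12.3
position: [0.5812, 0.0418, 0.1699]
tool_rot: [[0.952, 0.305, 0.004], [0.305, -0.952, -0.005], [0.003, 0.006, -1.0]]
ft_force: [0.3, 0.3, 0.3]
width: 1.002
```

```bash
python3 st.py
```

```text
t 12.3 p [0.5812 0.0418 0.1699] f [0.3013 0.2924 0.3049] m [ 0.0253 -0.0067  0.038 ] w 1.0019516396052532
q [  3.256   29.78   -15.9992 101.44    10.7336  50.0517 -89.8527] yaxis -72.22151854680489 tilt z [ 0.0044 -0.0052 -1.    ]
to centre, tool (100mm units) [-0.0137 -0.0118 -0.0001]
```

play_rows(moves=[{"translation": [-0.01, 0, 0], "yaw": 0.04}, {"translation": [-0.01, 0, 0], "yaw": 0.08}, {"translation": [-0.01, 0, 0], "yaw": 0.12}, {"translation": [-0.01, 0, 0], "yaw": 0.16}, {"translation": [-0.01, 0, 0], "yaw": 0.2}, {"translation": [-0.01, 0, 0], "yaw": 0.24}])

```text
t: 12.9
position: [0.5805, 0.0418, 0.1701]
tool_rot: [[0.998, 0.06, 0.005], [0.06, -0.998, -0.005], [0.005, 0.005, -1.0]]
ft_force: [1.1, -0.1, 0.0]
width: 1.001
```

```bash
python3 st.py
```

```text
t 12.9 p [0.5805 0.0418 0.1701] f [ 1.0619 -0.1352  0.0129] m [-0.021  -0.1269  0.023 ] w 1.0009618667075213
q [   0.7722   29.3424  -12.651   101.7249    8.5344   49.6179 -102.3945] yaxis -86.56841242994935 tilt z [ 0.0049 -0.005  -1.    ]
to centre, tool (100mm units) [-0.0091 -0.0077 -0.0001]
```

play_rows(moves=[{"translation": [0, 0, 0], "yaw": 0.04}, {"translation": [0, 0, 0], "yaw": 0.08}, {"translation": [0, 0, 0], "yaw": 0.12}, {"translation": [0, 0, 0], "yaw": 0.16}, {"translation": [0, 0, 0], "yaw": 0.2}, {"translation": [0, 0, 0], "yaw": 0.24}])

```text
t: 13.5
position: [0.5807, 0.042, 0.1703]
tool_rot: [[0.982, -0.189, 0.005], [-0.189, -0.982, -0.005], [0.006, 0.004, -1.0]]
ft_force: [1.3, -0.6, 0.1]
width: 1.003
```

```bash
python3 st.py;python3 - <<'E'
from h import *
s=imaging.camera('wrist');cv2.imwrite('pics/w6.png',s)
E
```

```text
t 13.5 p [0.5807 0.042  0.1703] f [ 1.3351 -0.5561  0.0551] m [ 0.0362 -0.1248  0.0229] w 1.002762755358024
q [  -1.7617   29.0661   -9.2848  101.8607    6.3538   49.3027 -114.9419] yaxis -100.91730329891583 tilt z [ 0.0055 -0.0047 -1.    ]
to centre, tool (100mm units) [-0.0131 -0.0021 -0.0001]
```

View pics/w6.png

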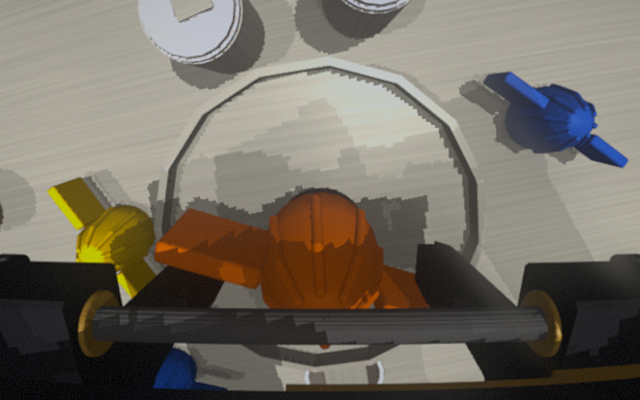

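Still riding, about 157° turned. Two more steps fit before joint 7's limit (−158).

play_rows(moves=[{"translation": [-0.01, 0, 0], "yaw": 0.04}, {"translation": [-0.01, 0, 0], "yaw": 0.08}, {"translation": [-0.01, 0, 0], "yaw": 0.12}, {"translation": [-0.01, 0, 0], "yaw": 0.16}, {"translation": [-0.01, 0, 0], "yaw": 0.2}, {"translation": [-0.01, 0, 0], "yaw": 0.24}])

```text
t: 14.15
position: [0.5799, 0.0425, 0.1704]
tool_rot: [[0.904, -0.428, 0.006], [-0.428, -0.904, -0.005], [0.007, 0.002, -1.0]]
ft_force: [1.1, -0.5, -0.8]
width: 1.002
```

```bash
python3 st.py
```

```text
t 14.15 p [0.5799 0.0425 0.1704] f [ 1.1039 -0.5444 -0.7867] m [ 0.0203 -0.1581  0.0145] w 1.0021047982687736
q [  -4.3576   28.7765   -5.89    102.1549    4.1653   48.9822 -127.6119] yaxis -115.36649918713275 tilt z [ 0.0059 -0.0045 -1.    ]
to centre, tool (100mm units) [-0.004   0.0017 -0.    ]
```

play_rows(moves=[{"translation": [0, 0.01, 0], "yaw": 0.04}, {"translation": [0, 0.01, 0], "yaw": 0.08}, {"translation": [0, 0.01, 0], "yaw": 0.12}, {"translation": [0, 0.01, 0], "yaw": 0.16}, {"translation": [0, 0.01, 0], "yaw": 0.2}, {"translation": [0, 0.01, 0], "yaw": 0.24}])

```text
t: 14.75
position: [0.5797, 0.0417, 0.1705]
tool_rot: [[0.769, -0.639, 0.006], [-0.639, -0.769, -0.004], [0.008, -0.001, -1.0]]
ft_force: [0.4, -0.5, -0.6]
width: 0.995
```

```bash
python3 st.py
```

```text
t 14.75 p [0.5797 0.0417 0.1705] f [ 0.3787 -0.5369 -0.5847] m [ 0.0013 -0.1452  0.0605] w 0.9954905637648594
q [  -6.8431   28.6041   -2.4911  102.3723    1.9919   48.745  -140.0281] yaxis -129.6911742925891 tilt z [ 0.0063 -0.0044 -1.    ]
to centre, tool (100mm units) [-0.007  -0.0045 -0.0001]
```

play_rows(moves=[{"translation": [0, 0, 0], "yaw": 0.04}, {"translation": [0, 0, 0], "yaw": 0.08}, {"translation": [0, 0, 0], "yaw": 0.12}, {"translation": [0, 0, 0], "yaw": 0.16}, {"translation": [0, 0, 0], "yaw": 0.18}])

```text
t: 15.25
position: [0.5798, 0.0419, 0.1706]
tool_rot: [[0.637, -0.771, 0.006], [-0.771, -0.637, -0.004], [0.007, -0.002, -1.0]]
ft_force: [1.3, -0.9, -0.0]
width: 0.996
```

```bash
python3 st.py;python3 - <<'E'
from h import *
s=imaging.camera('wrist');cv2.imwrite('pics/w7.png',s)
E
```

```text
t 15.25 p [0.5798 0.0419 0.1706] f [ 1.2719 -0.9217 -0.0415] m [ 0.0469 -0.0431  0.0665] w 0.9963924416249137
q [  -8.786    28.5558    0.0658  102.484     0.3563   48.6352 -149.387 ] yaxis -140.42358462755277 tilt z [ 0.0064 -0.0043 -1.    ]
to centre, tool (100mm units) [-0.0067 -0.0014 -0.    ]
```

View pics/w7.png

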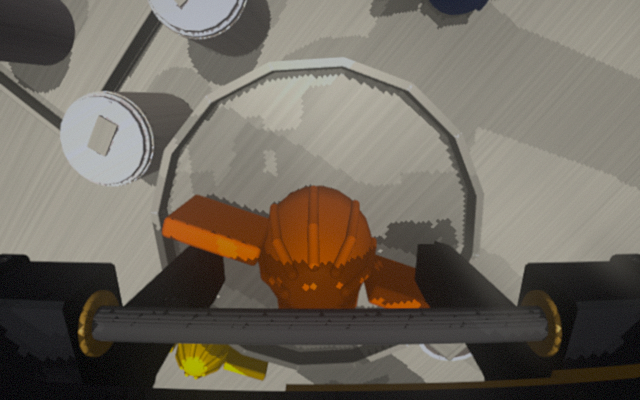

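```bash
python3 - <<'E'
from h import *
s=imaging.camera('side');cv2.imwrite('pics/s8.png',cv2.resize(s[150:270,230:380],None,fx=4,fy=4,interpolation=2))
for f in ('w4','w5','w6','w7'):
    m=orange(cv2.imread(f'pics/{f}.png'));h=cv2.cvtColor(cv2.imread(f'pics/{f}.png'),cv2.COLOR_BGR2HSV)
    m=cv2.inRange(h,(3,120,30),(18,255,255))
    n,l,st,ce=cv2.connectedComponentsWithStats(m);i=1+st[1:,4].argmax();print(f,st[i],[np.ptp(np.nonzero(l[r]==i)[0]) for r in (200,210)], [ (np.nonzero(l[r,230:400]==i)[0]+230)[[0,-1]] for r in (210,)])
E
```

```text
w4 [  160   197   270   113 17974] [np.int64(32), np.int64(160)] [array([291, 359])]
w5 [  158   194   273   116 19106] [np.int64(49), np.int64(166)] [array([287, 360])]
w6 [  154   192   276   118 19770] [np.int64(56), np.int64(175)] [array([280, 363])]
w7 [  162   186   269   124 18889] [np.int64(166), np.int64(183)] [array([230, 359])]
```

View pics/s8.png

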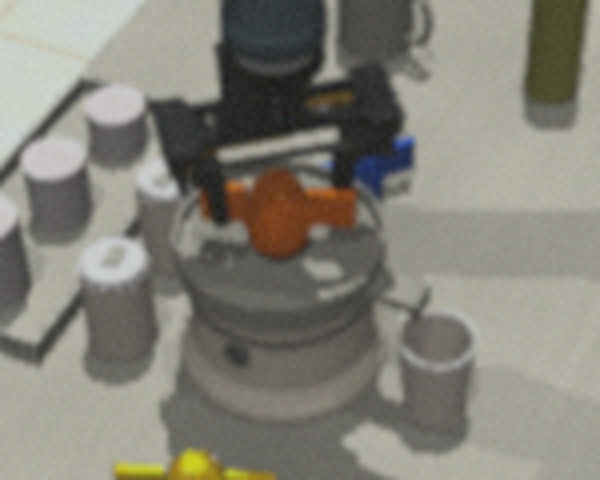

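```bash
python3 - <<'E'
from h import *
c=imaging.calibration('side')
for z in (.216,.206,.200): print(z,proj(c,[[.580,.0415,z]]))
for im in (cv2.imread('pics/side0.png'),imaging.camera('side')):
    h=cv2.cvtColor(im,cv2.COLOR_BGR2HSV);m=cv2.inRange(h,(3,120,40),(20,255,255))
    for x in range(297,304):
        ys=np.nonzero(m[180:225,x])[0]+180;print(x,ys.min(),ys.max(),end=' | ')
    print()
    g=im[180:225,300].astype(int);print(g[5:20,2],g[5:20,0])
E
```

```text
0.216 [[299.33176564 190.8928562 ]]
0.206 [[299.43357849 193.20169836]]
0.2 [[299.49416444 194.57473101]]
297 191 211 | 298 191 211 | 299 190 211 | 300 190 211 | 301 191 211 | 302 191 211 | 303 191 211 | 
[164 161 163 162 164 174 190 192 190 180 166 162 158 156 145] [155 150 149 148 130  87  48  35  40  37  30  39  32  37  37]
297 193 213 | 298 192 213 | 299 193 213 | 300 193 213 | 301 193 213 | 302 193 213 | 303 194 212 | 
[152 166 137  86  70  72  80  87  94 102 107 104 112 112 118] [133 150 126  80  66  68  63  47  32  29  35  30  31  29  31]
```

Side view: the apex moved from row 190 to 193 and the underside from 211 to 213. That matches a 10 mm drop (2.3 px). I'll back off, rise, shut the fingers and press; the contact height will confirm it.

play_rows(moves=[{"translation": [0, 0, 0], "yaw": -0.1}, {"translation": [0, 0, 0], "yaw": -0.2}, {"translation": [0, 0, -0.2], "yaw": -0.25}, {"translation": [0, 0, -0.4], "yaw": -0.25}, {"translation": [0, 0, -0.6], "yaw": -0.25}, {"translation": [0, 0, -0.8], "yaw": -0.25}, {"translation": [0, 0, -0.8], "yaw": -0.25}])

```text
t: 16.1
position: [0.5809, 0.0425, 0.2533]
tool_rot: [[0.816, -0.578, 0.011], [-0.578, -0.816, -0.003], [0.011, -0.004, -1.0]]
ft_force: [-0.1, 0.3, 0.9]
width: 1.001
```

play_rows(moves=[{"translation": [0, 0, 0], "yaw": 0}, {"translation": [0, 0, 0], "yaw": 0}, {"translation": [0, 0, 0], "yaw": 0}, {"translation": [0, 0, 0], "yaw": 0}, {"translation": [0, 0, 0], "yaw": 0}, {"translation": [0, 0, 0], "yaw": 0}, {"translation": [0, 0, 0], "yaw": 0}, {"translation": [0, 0, 0], "yaw": 0}], grip=1)

```text
t: 16.9
position: [0.5809, 0.0425, 0.2533]
tool_rot: [[0.816, -0.578, 0.011], [-0.578, -0.816, -0.003], [0.011, -0.004, -1.0]]
ft_force: [-0.2, -0.7, 0.0]
width: 0.302
```

```bash
python3 st.py;python3 - <<'E'
from h import *
s=imaging.camera('wrist');cv2.imwrite('pics/w9.png',s)
s=imaging.camera('side');cv2.imwrite('pics/s9.png',cv2.resize(s[150:270,230:380],None,fx=4,fy=4,interpolation=2))
E
```

```text
t 16.9 p [0.5809 0.0425 0.2533] f [-0.2259 -0.7413  0.0184] m [0.0457 0.0313 0.022 ] w 0.3017612066566992
q [  -6.0134   22.9699   -3.6198   98.2806    2.0147   58.2039 -135.7028] yaxis -125.30926766299072 tilt z [ 0.0112 -0.0035 -0.9999]
to centre, tool (100mm units) [-0.011   0.0082 -0.0002]
```

View pics/w9.png

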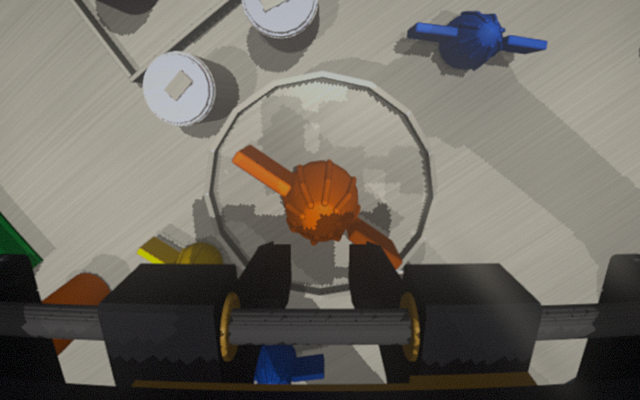

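View pics/s9.png

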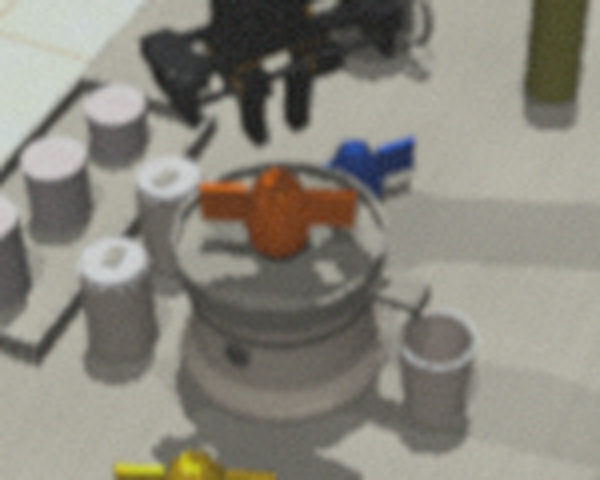

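The reamer sits lower, with shadow gaps and cans intact. The fingers are still closing, so I'll finish shutting and then come down just above the expected contact height (0.206).

play_rows(moves=[{"translation": [0, 0.01, 0], "yaw": 0}, {"translation": [0, 0.01, 0], "yaw": 0}, {"translation": [0, 0.01, 0], "yaw": 0}, {"translation": [0, 0.01, 0], "yaw": 0}, {"translation": [0, 0.01, 0.1], "yaw": 0}, {"translation": [0, 0.01, 0.2], "yaw": 0}, {"translation": [0, 0.01, 0.3], "yaw": 0}, {"translation": [0, 0.01, 0.34], "yaw": 0}, {"translation": [0, 0.01, 0.34], "yaw": 0}], grip=1)

```text
t: 17.9
position: [0.5801, 0.0415, 0.2182]
tool_rot: [[0.816, -0.578, 0.009], [-0.578, -0.816, -0.004], [0.01, -0.002, -1.0]]
ft_force: [-0.1, 0.2, 0.3]
width: 0.007
```

```bash
python3 st.py;python3 - <<'E'
from h import *
s=imaging.camera('side');cv2.imwrite('pics/s10.png',cv2.resize(s[150:270,230:380],None,fx=4,fy=4,interpolation=2))
E
```

```text
t 17.9 p [0.5801 0.0415 0.2182] f [-0.1372  0.2489  0.281 ] m [ 0.0965 -0.0554  0.036 ] w 0.006847873924045735
q [  -5.9549   25.1643   -3.6     100.2673    2.254    54.1352 -135.8286] yaxis -125.30744694656686 tilt z [ 0.0094 -0.0037 -0.9999]
to centre, tool (100mm units) [-0.0106 -0.0044 -0.0001]
```

View pics/s10.png

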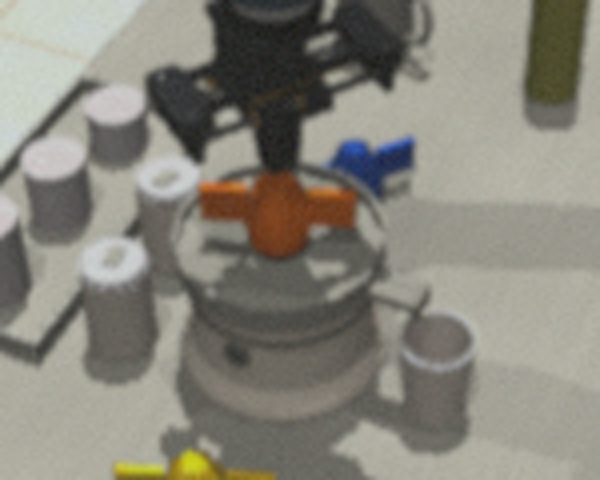

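The shut fingers are centred over the cone top. Next I'll descend 12 mm slowly.

play_rows(moves=[{"translation": [0, 0, 0.03], "yaw": 0}, {"translation": [0, 0, 0.06], "yaw": 0}, {"translation": [0, 0, 0.09], "yaw": 0}, {"translation": [0, 0, 0.12], "yaw": 0}, {"translation": [0, 0, 0.13], "yaw": 0}])

```text
t: 18.45
position: [0.5804, 0.0415, 0.2055]
tool_rot: [[0.816, -0.578, 0.01], [-0.578, -0.816, -0.004], [0.01, -0.003, -1.0]]
ft_force: [-0.5, -0.3, 0.7]
width: -0.001
```

```bash
python3 st.py
```

```text
t 18.45 p [0.5804 0.0415 0.2055] f [-0.5091 -0.2798  0.7411] m [ 0.1053 -0.0059 -0.0013] w -0.001426169714600197
q [  -5.9651   26.0464   -3.5868  100.8778    2.3537   52.6143 -135.9114] yaxis -125.3084123812838 tilt z [ 0.0099 -0.0036 -0.9999]
to centre, tool (100mm units) [-0.0133 -0.0026 -0.0001]
```

No contact above 0.2055, which confirms the drop. Now I'll press.

play_rows(moves=[{"translation": [0, 0, 0.01], "yaw": 0}, {"translation": [0, 0, 0.02], "yaw": 0}, {"translation": [0, 0, 0.03], "yaw": 0}, {"translation": [0, 0, 0.04], "yaw": 0}, {"translation": [0, 0, 0.04], "yaw": 0}])

```text
t: 18.95
position: [0.5805, 0.0415, 0.2014]
tool_rot: [[0.816, -0.578, 0.01], [-0.578, -0.816, -0.004], [0.01, -0.003, -1.0]]
ft_force: [-1.2, -0.5, 2.0]
width: 0.006
```

```bash
python3 st.py
```

```text
t 18.95 p [0.5805 0.0415 0.2014] f [-1.1697 -0.5369  1.9983] m [ 0.0439  0.2435 -0.033 ] w 0.006293257039694788
q [  -5.9677   26.3307   -3.5815  101.0647    2.3862   52.1373 -135.9365] yaxis -125.30838366415135 tilt z [ 0.0101 -0.0036 -0.9999]
to centre, tool (100mm units) [-0.014  -0.0024 -0.0001]
```

play_rows(moves=[{"translation": [0, 0, 0.01], "yaw": 0}, {"translation": [0, 0, 0.02], "yaw": 0}, {"translation": [0, 0, 0.03], "yaw": 0}, {"translation": [0, 0, 0.03], "yaw": 0}])

```text
t: 19.35
position: [0.5808, 0.0416, 0.2005]
tool_rot: [[0.816, -0.578, 0.011], [-0.578, -0.816, -0.003], [0.011, -0.003, -1.0]]
ft_force: [-7.2, -0.3, 19.4]
width: 0.005
```

```bash
python3 st.py
```

```text
t 19.35 p [0.5808 0.0416 0.2005] f [-7.1895 -0.261  19.3834] m [-0.0717  1.6448  0.0038] w 0.005111331369262808
q [  -5.9713   26.3963   -3.5812  101.1062    2.3969   51.9789 -135.9559] yaxis -125.31577143463034 tilt z [ 0.0109 -0.0035 -0.9999]
to centre, tool (100mm units) [-0.016  -0.     -0.0002]
```

It stopped hard at z = 0.2005 with 19 N, and home is 0.200. I'll retreat and verify.

play_rows(moves=[{"translation": [0, 0, -0.1], "yaw": 0}, {"translation": [0, 0, -0.3], "yaw": 0}, {"translation": [0, 0, -0.6], "yaw": 0}, {"translation": [0, 0, -1], "yaw": 0}, {"translation": [0, 0, -1], "yaw": 0}, {"translation": [0, 0, -1], "yaw": 0}])

```text
t: 19.95
position: [0.5802, 0.0419, 0.3011]
tool_rot: [[0.816, -0.578, 0.013], [-0.578, -0.816, -0.003], [0.012, -0.005, -1.0]]
ft_force: [-0.4, 0.3, -0.6]
width: 0.006
```

```bash
python3 st.py; python3 - <<'E'
from h import *
c=imaging.calibration('side')
im=imaging.camera('side')
h=cv2.cvtColor(im,cv2.COLOR_BGR2HSV);m=cv2.inRange(h,(3,120,40),(20,255,255))
for x in range(297,304):
    ys=np.nonzero(m[180:225,x])[0]+180;print(x,ys.min(),ys.max(),end=' | ')
a=cv2.resize(im[150:270,230:380],None,fx=3,fy=3,interpolation=2)
w=cv2.resize(imaging.camera('wrist')[:,:],(576,360))
cv2.imwrite('pics/s11.png',a);cv2.imwrite('pics/w11.png',w);cv2.imwrite('pics/t11.png',imaging.camera('top'))
E
```

```text
t 19.95 p [0.5802 0.0419 0.3011] f [-0.4074  0.2537 -0.5683] m [0.1228 0.0817 0.0408] w 0.0061609599028545235
q [  -5.9765   20.2418   -3.5779   95.317     1.7197   63.7956 -135.3962] yaxis -125.31772650488536 tilt z [ 0.0128 -0.0033 -0.9999]
to centre, tool (100mm units) [-0.0089 -0.0007 -0.0001]
297 193 214 | 298 193 214 | 299 193 214 | 300 193 214 | 301 193 214 | 302 194 213 | 303 196 213 |
```

View pics/s11.png

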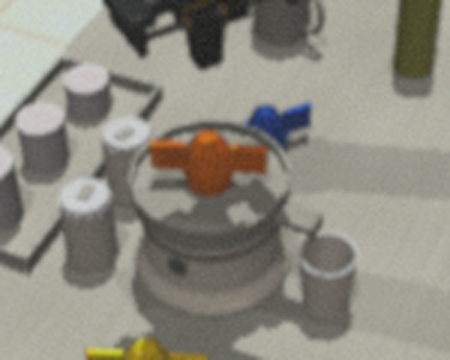

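View pics/w11.png

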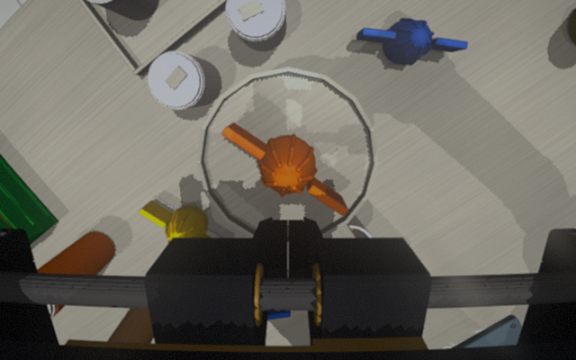

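```bash
python3 - <<'E'
from h import *
a=cv2.imread('pics/s9.png');im=imaging.camera('side')
b=cv2.resize(im[150:270,230:380],None,fx=4,fy=4,interpolation=2)
def sub(n):
    x0,y0,x1,y1=n
    # template match a-region in b
    t=a[y0:y1,x0:x1].astype(np.float32);best=cv2.matchTemplate(b[y0-16:y1+16,x0-16:x1+16].astype(np.float32),t,cv2.TM_CCOEFF_NORMED)
    _,v,_,p=cv2.minMaxLoc(best);return np.array(p)-16,v
print('reamer',sub((195,165,360,262)),'dish',sub((170,270,390,400)),'cup',sub((400,300,480,440)))
c=imaging.calibration('side');print(4*(proj(c,[[.58,.0415,.17]])-proj(c,[[.58,.0415,.176]])))
t0=cv2.imread('pics/top0.png');t1=imaging.camera('top');cv2.imwrite('pics/t12.png',t1)
ct=imaging.calibration('side')
E
```

```text
reamer (array([-1,  2]), 0.9082678556442261) dish (array([0, 2]), 0.8973881602287292) cup (array([0, 0]), 0.9949535727500916)
[[0.23501736 5.31341227]]
```

View pics/t12.png

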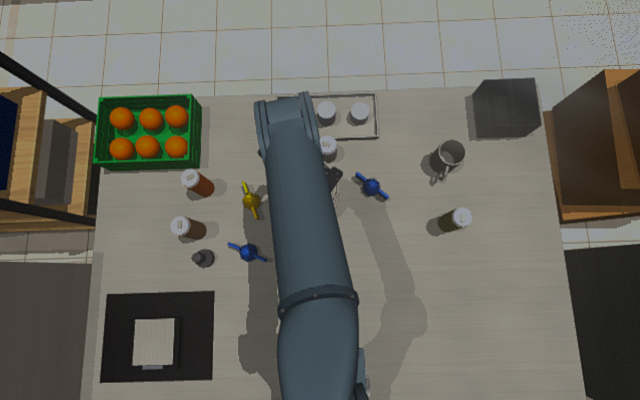

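The side-view shift from pressing is only 2–3 mm and is confounded by shadows, although the tip height says home. I'll press once more, deeper, to settle it.

play_rows(moves=[{"translation": [0, 0, 0.3], "yaw": 0}, {"translation": [0, 0, 0.6], "yaw": 0}, {"translation": [0, 0, 0.85], "yaw": 0}, {"translation": [0, 0, 0.93], "yaw": 0}, {"translation": [0, 0, 0.96], "yaw": 0}, {"translation": [0, 0, 0.98], "yaw": 0}, {"translation": [0, 0, 0.98], "yaw": 0}])

```text
t: 20.9
position: [0.5806, 0.0415, 0.2021]
tool_rot: [[0.816, -0.578, 0.01], [-0.578, -0.816, -0.004], [0.01, -0.003, -1.0]]
ft_force: [-0.1, -0.4, 0.4]
width: 0.009
```

```bash
python3 st.py
```

```text
t 20.9 p [0.5806 0.0415 0.2021] f [-0.1029 -0.3509  0.4274] m [0.0981 0.0262 0.0081] w 0.008845046370568621
q [  -5.9684   26.2859   -3.5831  101.0313    2.3823   52.206  -135.9425] yaxis -125.31588262119563 tilt z [ 0.0102 -0.0036 -0.9999]
to centre, tool (100mm units) [-0.0144 -0.0017 -0.0001]
```

play_rows(moves=[{"translation": [0, 0, 0.01], "yaw": 0}, {"translation": [0, 0, 0.02], "yaw": 0}, {"translation": [0, 0, 0.03], "yaw": 0}, {"translation": [0, 0, 0.04], "yaw": 0}, {"translation": [0, 0, 0.04], "yaw": 0}])

```text
t: 21.4
position: [0.5813, 0.0416, 0.2005]
tool_rot: [[0.816, -0.578, 0.012], [-0.578, -0.816, -0.003], [0.012, -0.004, -1.0]]
ft_force: [-5.1, -1.1, 15.1]
width: 0.008
```

```bash
python3 st.py
```

```text
t 21.4 p [0.5813 0.0416 0.2005] f [-5.0529 -1.1238 15.141 ] m [-0.0941  1.1882  0.0222] w 0.008448933616199536
q [  -5.9722   26.4061   -3.5809  101.093     2.4046   51.9155 -135.9676] yaxis -125.32193250486068 tilt z [ 0.0121 -0.0034 -0.9999]
to centre, tool (100mm units) [-0.0196  0.0032 -0.0002]
```

It is free at 0.2021 and hard at 0.2005 again, so the top is at home height (underside about 0.5 mm or less above the floor). I'll retreat up and aside for a clear last look.

play_rows(moves=[{"translation": [0, 0, -0.1], "yaw": 0}, {"translation": [0, 0, -0.4], "yaw": 0}, {"translation": [0, 0, -0.8], "yaw": 0}, {"translation": [0, 0, -1], "yaw": 0}, {"translation": [0, 0.3, -1], "yaw": 0}, {"translation": [0, 0.7, -1], "yaw": 0}, {"translation": [-0.2, 1, -1], "yaw": 0}, {"translation": [-0.2, 1, -1], "yaw": 0}])

```text
t: 22.2
position: [0.5025, -0.0309, 0.3001]
tool_rot: [[0.813, -0.582, 0.01], [-0.582, -0.813, -0.005], [0.011, -0.002, -1.0]]
ft_force: [0.3, 0.3, 0.3]
width: 0.004
```

play_rows(moves=[{"translation": [-0.4, 0.2, 0], "yaw": 0}, {"translation": [-0.6, 0.4, 0], "yaw": 0}, {"translation": [-0.8, 0.6, 0], "yaw": 0}, {"translation": [-0.8, 0.6, 0], "yaw": 0}])

```text
t: 22.6
position: [0.4004, -0.0334, 0.2994]
tool_rot: [[0.813, -0.582, 0.01], [-0.582, -0.813, -0.005], [0.011, -0.002, -1.0]]
ft_force: [0.4, 1.1, 0.9]
width: 0.006
```

```bash
python3 st.py; python3 - <<'E'
from h import *
s=imaging.camera('side');t=imaging.camera('top')
cv2.imwrite('pics/s13.png',cv2.resize(s[150:270,230:380],None,fx=4,fy=4,interpolation=2));cv2.imwrite('pics/t13.png',t)
h=cv2.cvtColor(s,cv2.COLOR_BGR2HSV);m=cv2.inRange(h,(3,120,40),(20,255,255))
for x in range(280,322,3):
    ys=np.nonzero(m[180:225,x])[0]+180
    if len(ys):print(x,ys.min(),ys.max(),end=' | ')
E
```

```text
t 22.6 p [ 0.4004 -0.0334  0.2994] f [0.4255 1.1162 0.9433] m [ 0.1021 -0.0366  0.0216] w 0.006166521551707537
q [   0.7721    1.3758   -2.7133  118.9577    0.4142   59.1264 -127.7462] yaxis -125.59457462631426 tilt z [ 0.0096 -0.0047 -0.9999]
to centre, tool (100mm units) [ 1.0145 -1.6592  0.0136]
280 197 200 | 283 197 205 | 286 196 205 | 289 197 205 | 292 198 208 | 295 195 213 | 298 193 214 | 301 193 214 | 304 197 212 | 307 198 206 | 310 198 206 | 313 199 206 | 316 199 206 |
```

View pics/s13.png

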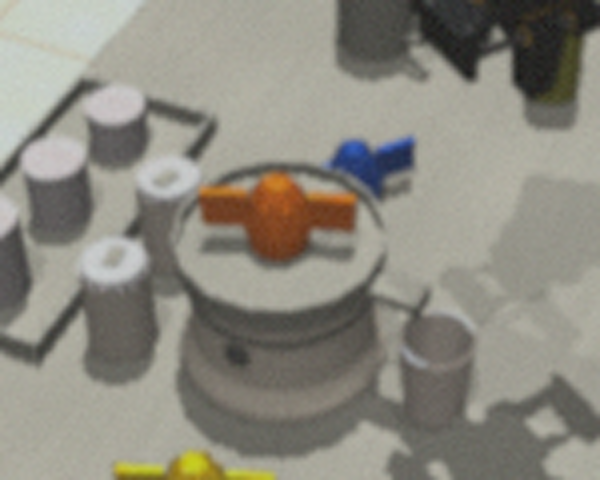

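View pics/t13.png

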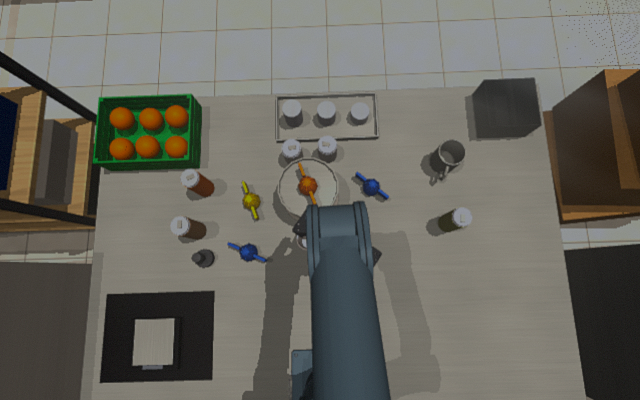

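```bash
python3 - <<'E'
from h import *
c=imaging.calibration('side');ct=imaging.calibration('top')
t=cv2.imread('pics/t13.png');m=orange(t,(285,155,325,208));ys,xs=np.nonzero(m)
P=plane(ct,np.c_[xs,ys],.175)[:,:2];w,v=np.linalg.eigh(np.cov(P.T));d=v[:,1];print('ang',np.degrees(np.arctan2(d[1],d[0])),P.mean(0),np.ptp(P@d))
d=np.array([*d,0])*np.sign(d[0])
for z in (.201,.191,.185):
    for r in (-.056,.056): print(z,r,proj(c,[np.array([.580,.0415,z])+r*d]))
E
```

```text
ang -160.6637550187088 [0.58049923 0.04107583] 0.12770587892325125
0.201 -0.056 [[316.90996211 195.27875533]]
0.201 0.056 [[282.1630403  193.42064712]]
0.191 -0.056 [[316.91403821 197.55052909]]
0.191 0.056 [[282.35817487 195.68966176]]
0.185 -0.056 [[316.91646295 198.9015544 ]]
0.185 0.056 [[282.4743046 197.0391333]]
```

The wing tops at rows 197 and 199 match the home prediction (197.0 and 198.9 at z = 0.185) on both sides, so it is level and home.

```bash
python3 -c "
from rig import bot
print(bot.sign_off())"
```

```text
the job is handed in; nothing more can be done
None
```

The orange reamer is turned, dropped onto the key and pressed home, and I handed the job in at about 22.7 s of the 64 s. No verdict is reported, so this rests on my own checks.

**What I did:** I straddled the reamer with the open fingers and pushed both wings clockwise, about 220° in all, until it dropped about 10 mm. Then I shut the fingers and pressed the top twice, with 19 N and 15 N. Finally I lifted clear of everything.

**Last checks:**
- **Height:** both presses stopped hard at 0.2005 m, where fully home is 0.200 m.
- **Level:** in the side view both wing tops are on rows 197 and 199, against 197.0 and 198.9 predicted for home, so it is down and not leaning.
- **Centring:** the reamer's centre measured (0.580, 0.041) m. My estimates of the juicer's axis agree with that only to about 5 mm, so this does not by itself prove the 4 mm limit.
- **Bystanders:** in the last top picture they all looked to be standing where they began. The cup was mostly hidden by the arm there, but the side view shows it in place.

**One check disagreed:** right after the first press, the shift of the reamer in the side image came out smaller than 6 mm, with arm shadows over it. That is why I pressed again and looked once more with the arm away.

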